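Zero the fluid tester with an empty cup

ROBOT

A 6-joint arm with a two-finger parallel gripper is mounted at the origin on the work surface. World frame = base frame: x ahead of the robot, y to its left, z up, the work surface at z = 0. Lengths are in m, angles in rad, forces in N, time in s.
With the tool pointing down it reaches from about 0.325 to 0.9 m from the base axis. Payload 6.1 kg.
Tool frame: the origin (TCP) lies midway between the tips of the shut fingers; the grasp point (between the pads) lies robot.hold_point_z behind it (robot.hold_point_z is the distance from the TCP to the grasp point, in m); z points along the fingers, y is the direction in which the jaws open and shut (so a half turn about z gives the same grasp; the last joint's range is limited). The gripper opens to 85 mm and grips with 20 to 120 N. Pads are 22 mm wide; open, the fingers measure 114 mm over their backs; the gripper's body (76 mm by 85 mm) begins 54 mm behind the grasp point. The pads swing forward as they close: fully open they stand 13 mm farther back than shut.
Start: joints at [-0.126, 0.22, 1.526, -0, 1.395, -0.126], TCP at [0.625, -0, 0.207] pointing down, gripper open.
Joint ranges: [-2.98, 2.98], [-0.91, 2.08], [0.09, 2.57], [-1.24, 4.39], [0.2, 2.65], [-2.68, 2.68]. Speed limits (rad/s): [2.57, 2.57, 3.01, 3.14, 3.14, 3.14].

INTERFACE

Orientations are given as a unit quaternion [x, y, z, w].
In Python, from station import robot gives the robot as it stands.
- The arm moves only by the tool servo_tool, never from a script. Its argument "deltas" is a list of rows, each a list of 7 numbers: the gripper's target within -1 to 1 (shut at 1, half-way at 0, fully open at -1), then the shift along the tool's x, y, z in mm, then the turn, a rotation vector about the tool's x, y, z in rad. A call has 1 to 12 rows; each row is the pose to reach, as a shift and turn from the pose commanded when the call began, along the tool's axes at that moment; what a row does not reach only later rows make up. A row lasts 1/12 s, in which the tool goes at most 41.7 mm and 7.16 degrees, less where a joint would pass 70% of its speed; a pose out of reach is approached as far as the arm can. A call with a gripper value outside its range is refused whole. The fingers move at their own pace and stop on an object; "grip_force" is the grip in N (left out, the last holds). Time passes only in rows, so rows that repeat a pose let the fingers close. It gives the time, the measured TCP pose, the force and the opening at its end, in the units of the state.
- robot.sense(): the state, without advancing time (a new reading comes with each control period).
- robot.snapshot(name): name is "scene" or "side" or "wrist"; returns the picture (420x560x3 uint8, red, green, blue); there is no depth.
- robot.camera_model(name): a dict with "K" (3x3 intrinsics, pixels), "T" (4x4, takes a point from camera to world coordinates). Camera axes: x right, y up, looking along -z (the intrinsics and any distortion apply to the point x, -y, -z); pixel columns grow to the right and rows downward; lengths in m; the calibration is good to about 2 mm. The wrist camera is an equidistant fisheye: a pixel r from the principal point sees the ray r / f radians off the axis. A picture is of the moment at which its call begins: read the wrist's pose just before it. camera_model takes no time and is no camera call; for the wrist camera it gives the pose at the moment of the call.
- robot.job_done(): hands the job in, once; it reports no verdict.
The state is a dict: "time": time; "joint_positions": joint angles; "joint_velocities": joint speeds; "joint_torque": joint torques, N m; "eef_pos": TCP position; "orientation": TCP orientation; "contact_force": force on the tool from outside, world axes, zero at the start; "wrist_torque": the same for the moment, N m; "opening": finger opening in m.
Only numpy, scipy, OpenCV 4.12 (cv2) and the standard library are available. Lean on these libraries where they do the work, as an engineer would, in place of code of your own. Each camera call takes 0.05 s, during which the arm holds its last target.

TASK

Zero the brake-fluid tester with an empty cup: take only the top cup off the nested stack, stand it upright and fully home in the tester's round well and let go of it, then push the tester's spring-loaded lever down until it is level, half-way through its travel, never all the way to its stop. Finish while still holding the lever down level with the gripper's fingers, with the other two cups still in their stack and everything else on the bench left where it was.

Things in the scene. Friction and masses are not known exactly. Their poses are not given: they have to be found in the camera images.
- cup_a_center (a point): the top cup of the nested stack of three alike blue plastic cups with a pale rim (about 45 g): on the axis, half-way up, 35 mm above its underside and 35 mm below its rim; z is the cup's axis, upward. Upper body diameter 60 mm, open at the top, wall 3 mm; its lowest 16 mm is a narrower foot of diameter 51 mm which sits loosely in the cup below, so each cup shows its upper 54 mm above the rim of the next. Grasp it across the outside of the upper body.
- cup_b_center (a point): the middle cup of the stack, the same size and the same point; it is 54 mm below the top cup's point and stays where it is
- cup_c_center (a point): the bottom cup of the stack, the same size and the same point; it stands on a fixed round steel disc 84 mm across and 6 mm high, and stays where it is
- tester: the tester, fixed to the bench: a grey plinth 200 (x) x 240 (y) mm, top 50 mm above the bench, with a white strip 80 mm high (from the bench) along its back edge, from 55 to 100 mm beyond the origin along its own x; the two cheeks of the lever's hinge stand 120 mm high. Origin on the bench under the plinth's centre; x points from its front to its back, y to its left, z up. The well is on the left of its top, the lever on the right.
- well (a point): centre of the floor of the round well on the tester's plinth (same axes as the tester). The well is an upright aluminium collar, inner diameter 60 mm, outer 70 mm, 12 mm high, standing on the plinth; a cup's foot goes into it and stands on this floor.
- lever_hinge (a point): the axis of the lever's hinge, 100 mm above the bench, fixed to the tester (same axes as the tester); the hinge lies along the tester's y
- lever_pad (a point): centre of the upper face of the lever's square black pad (36 x 36 mm, 12 mm thick). The pad's centre is 115 mm from the hinge towards the tester's front (its -x), the upper face 6 mm above the lever's centreline, which passes through the hinge. At rest the lever slopes up to the front by 0.28 rad and the pad is 138 mm above the bench; when level the pad's upper face is 106 mm above the bench.
- lever (a joint): angle of the lever in rad: 0 at rest (sprung fully up), 0.28 when it is level, half-way, 0.56 at its lower stop; it springs back when let go. Pressing on the pad takes about 3.5 N to start, 6 N when level and 8.5 N at the stop.
- post_top (a point): centre of the top of a slim fixed steel post (8 mm across) 45 mm to the right of the lever's pad; its top is 106 mm above the bench, so the pad's upper face is level with it when the lever is level
- fluid_can: round steel can with a paper label, diameter 90, height 150 mm; origin at its underside's centre; a bystander, to be left alone
- adapter: round red screw-on adapter with a brass stub, diameter 54, height 42 mm; origin at its underside's centre; a bystander, to be left alone
- wrench: steel wrench lying flat, length 160 mm; a bystander, to be left alone
- grease_jar: white jar, diameter 66, height 75 mm; origin at its underside's centre; a bystander, to be left alone
- tape_roll: black tape roll lying flat, diameter 90, height 25 mm; origin at its underside's centre; a bystander, to be left alone
- coupling: small brass hose coupling standing upright, diameter 30, height 58 mm; origin at its underside's centre; a bystander, to be left alone
- screwdriver: screwdriver lying flat, length 190 mm; a bystander, to be left alone

How it is judged:
By the outcome, as a careful person would: the job done as asked, in the order asked, and still so for the second after the job is handed in, while the arm keeps its last pose, push and grip.
It also fails if it takes over 45 s, if anything falls off the work surface, if the arm or the gripper's body presses on something with over 40 N, if the wrist force passes 120 N, or if a joint passes its speed limit or range.

## Working session

There is one attempt and no reset: what is moved stays moved. The work goes in short steps, Python scripts to look and compute and a tool call to move; the robot and the scene stay as the last step left them, time stands still between calls to the robot, and variables do not carry over. Pictures are saved under pics/ and viewed, and the job is handed in when it is done.

Besides the shell and the picture viewer there is one more tool, called as name(argument=value, ...) on one line, values as JSON. servo_tool: Moves the arm, as the interface text tells. Its arguments: {"type":"object","properties":{"deltas":{"type":"array","items":{"type":"array","items":{"type":"number"}}},"grip_force":{"type":"number"}},"required":["deltas"]}

```bash
ls; mkdir -p pics; python3 - <<'E'
from station import robot
import cv2,numpy as np
s=robot.sense();print(s, robot.hold_point_z)
for n in ["scene","side","wrist"]:
    m=robot.camera_model(n);print(n,np.round(m["K"],2).tolist(),np.round(m["T"],4).tolist(),[k for k in m])
    im=robot.snapshot(n);cv2.imwrite(f"pics/{n}0.png",im[:,:,::-1])
E
```

```text
pics
{'time': 0.0, 'joint_positions': array([-1.26099776e-01,  2.21211100e-01,  1.52760959e+00,  1.33097736e-05,
        1.39473114e+00, -1.26066097e-01]), 'joint_velocities': array([-2.86242393e-04, -8.09203542e-04,  1.93860576e-03, -6.22086752e-05,
       -2.72737460e-04,  5.71256203e-04]), 'joint_torque': array([-5.06932320e-04, -4.96913910e+01, -3.89390445e+01, -4.46828235e-04,
        1.12446505e-02,  2.49123751e-06]), 'eef_pos': array([6.24339881e-01, 8.47329048e-05, 2.05609425e-01]), 'orientation': array([ 7.07119178e-01,  7.07093706e-01, -5.94892597e-04, -7.78289133e-04]), 'contact_force': array([-0.09142762,  0.60763312, -0.11898869]), 'wrist_torque': array([-0.02873871, -0.01827544,  0.05332878]), 'opening': 0.08549739816941293} 0.0187
scene [[422.59, 0.0, 277.67], [0.0, 422.59, 217.07], [0.0, 0.0, 1.0]] [[-0.5692, -0.5416, 0.6186, 1.2582], [0.822, -0.3589, 0.4422, 0.4948], [-0.0175, 0.7602, 0.6495, 0.8117], [0.0, 0.0, 0.0, 1.0]] ['K', 'T']
side [[445.51, 0.0, 284.79], [0.0, 445.51, 211.28], [0.0, 0.0, 1.0]] [[0.7718, 0.477, -0.4204, 0.1366], [-0.6356, 0.5959, -0.4909, -0.5091], [0.0163, 0.6461, 0.7631, 0.9288], [0.0, 0.0, 0.0, 1.0]] ['K', 'T']
wrist [[325.19, 0.0, 282.01], [0.0, 325.19, 206.85], [0.0, 0.0, 1.0]] [[1.0, 0.0002, 0.0021, 0.6252], [-0.0008, 0.9521, 0.3058, 0.0785], [-0.0019, -0.3058, 0.9521, 0.3723], [0.0, 0.0, 0.0, 1.0]] ['K', 'T']
```

View pics/scene0.png

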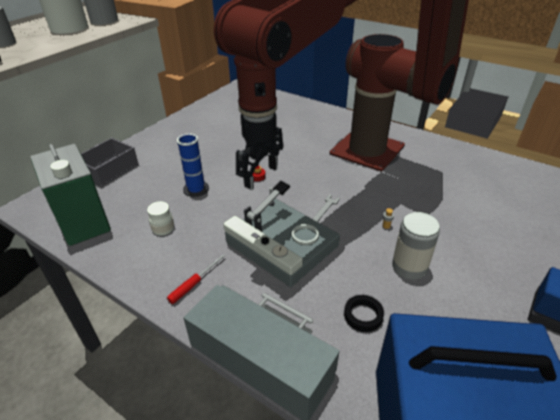

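View pics/side0.png

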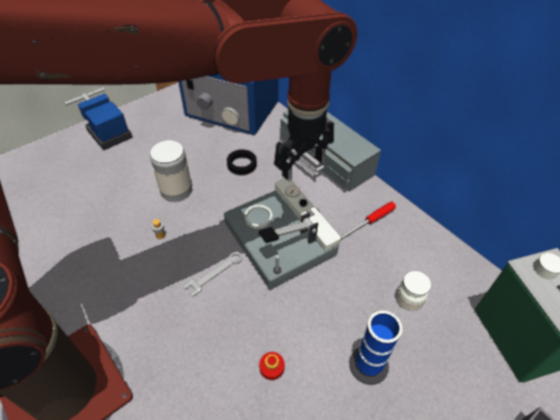

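View pics/wrist0.png

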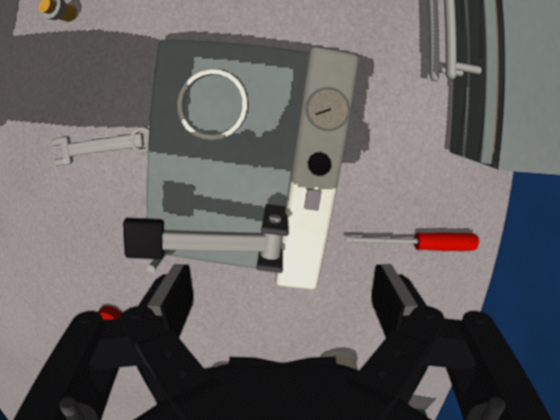

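The scene camera shows the stack at about (192,165). In the side camera the stack is near (377,345) and the tester is at the centre. In the wrist camera the well ring is at (213,104), the pad at (143,240) and the hinge near (272,235). I'll enlarge these areas.

```bash
cat > h.py <<'E'
import numpy as np,cv2
from station import robot
def ray(m,uv,fish=False):
    K=m["K"];T=m["T"];x=(uv[0]-K[0,2])/K[0,0];y=(uv[1]-K[1,2])/K[1,1]
    if fish:
        r=np.hypot(x,y);d=np.array([x/r*np.sin(r),y/r*np.sin(r),np.cos(r)]) if r>0 else np.array([0,0,1.])
    else: d=np.array([x,y,1.])
    d=np.array([d[0],-d[1],-d[2]]);d=T[:3,:3]@d
    return T[:3,3],d/np.linalg.norm(d)
def atz(m,uv,z,fish=False):
    o,d=ray(m,uv,fish);return o+d*(z-o[2])/d[2]
def proj(m,p,fish=False):
    K=m["K"];T=m["T"];c=T[:3,:3].T@(np.asarray(p)-T[:3,3]);c=np.array([c[0],-c[1],-c[2]])
    if fish:
        t=np.arctan2(np.hypot(c[0],c[1]),c[2]);s=t/np.hypot(c[0],c[1]);v=c[:2]*s
    else: v=c[:2]/c[2]
    return np.array([K[0,0]*v[0]+K[0,2],K[1,1]*v[1]+K[1,2]])
def crop(f,x0,y0,x1,y1,k,out):
    im=cv2.imread(f)[y0:y1,x0:x1];cv2.imwrite(out,cv2.resize(im,None,fx=k,fy=k,interpolation=cv2.INTER_CUBIC))
E
python3 - <<'E'
from h import *
crop("pics/scene0.png",160,120,240,220,6,"pics/s_c.png")
crop("pics/side0.png",340,300,420,400,6,"pics/d_c.png")
crop("pics/wrist0.png",110,30,370,300,2.2,"pics/w_c.png")
E
```

```text
(no output)
```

View pics/s_c.png

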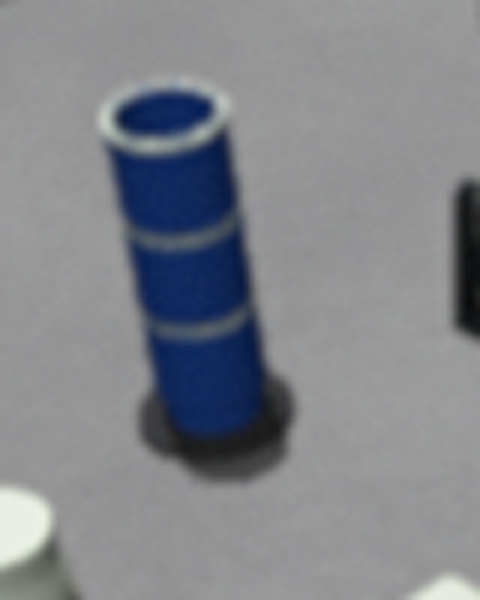

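View pics/d_c.png

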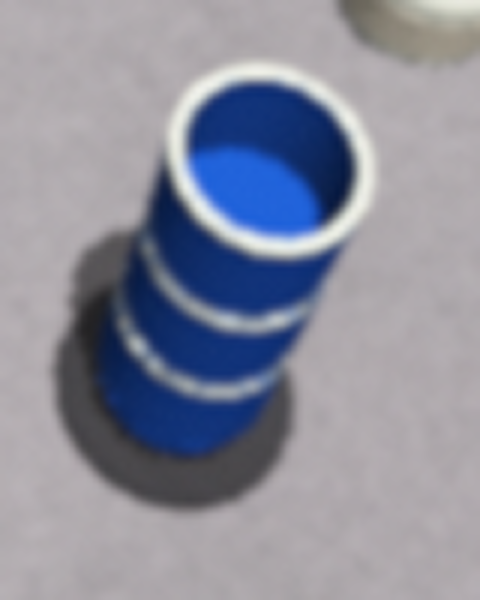

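View pics/w_c.png

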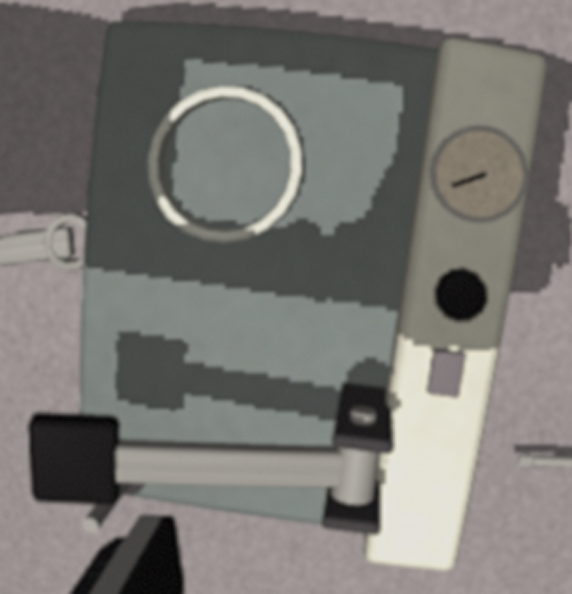

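The enlarged rims are centred at scene (187.4,139.2) and side (385.0,326.5). In the wrist crop I can read the ring, the pad, the strip corners and the post.

```bash
python3 - <<'E'
from h import *
S,D,W=[robot.camera_model(n) for n in("scene","side","wrist")]
print("rim",atz(S,(187.1,139.0),.184),atz(D,(384.8,326.3),.184))
# two-ray
o1,d1=ray(S,(187.1,139.0));o2,d2=ray(D,(384.8,326.3))
A=np.stack([d1,-d2],1);t=np.linalg.lstsq(A,o2-o1,rcond=None)[0];print("tri",o1+t[0]*d1,o2+t[1]*d2)
w=lambda x,y:((x+.5)/2.2-.5+110,(y+.5)/2.2-.5+30)
for n,p,z in [("ring",(225.5,163.5),.062),("pad",(75,458),.138),("hinge",(355,472),.112),("cheekLn",(352,385),.12),("stripBL",(545,55),.08),("stripFL",(443,38),.08),("stripBR",(452,570),.08),("stripFR",(368,561),.08),("plFL",(107,24),.05),("post",(93,521),.106)]:
    print(n,np.round(atz(W,w(*p),z,True),4))
E
```

```text
rim [ 0.51709229 -0.35558791  0.184     ] [ 0.51495036 -0.35283762  0.184     ]
tri [ 0.5174146  -0.35521804  0.18427299] [ 0.5151373  -0.35276039  0.18363195]
ring [0.5582 0.0817 0.062 ]
pad [ 0.509  -0.0241  0.138 ]
hinge [ 0.6151 -0.0397  0.112 ]
cheekLn [ 0.6147 -0.0008  0.12  ]
stripBL [0.6921 0.1271 0.08  ]
stripFL [0.6504 0.1322 0.08  ]
stripBR [ 0.6596 -0.1064  0.08  ]
stripFR [ 0.6193 -0.101   0.08  ]
plFL [0.499  0.1524 0.05  ]
post [ 0.4968 -0.0688  0.106 ]
```

```bash
python3 - <<'E'
from h import *
crop("pics/scene0.png",215,170,345,295,5,"pics/s_t.png")
crop("pics/side0.png",220,175,345,290,5,"pics/d_t.png")
E
```

```text
(no output)
```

View pics/s_t.png

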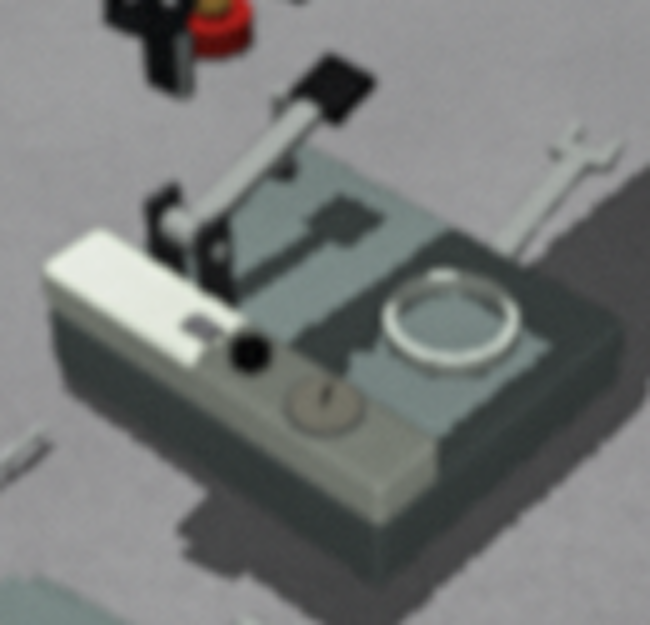

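View pics/d_t.png

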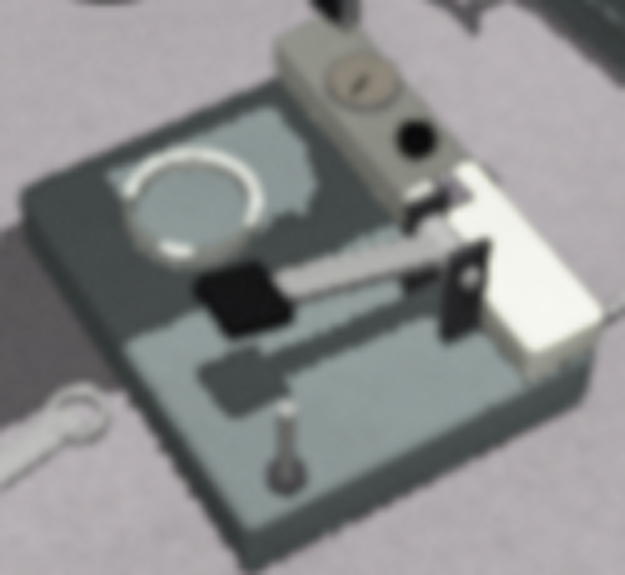

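```bash
python3 - <<'E'
from h import *
S,D,W=[robot.camera_model(n) for n in("scene","side","wrist")]
q=lambda x,y,x0,y0,k=5:((x+.5)/k-.5+x0,(y+.5)/k-.5+y0)
print("ring S",atz(S,q(451,315,215,170),.062),"D",atz(D,q(193,202,220,175),.062))
print("pad S",atz(S,q(330,89,215,170),.138),"D",atz(D,q(245,298,220,175),.138))
print("post D",atz(D,q(288,407,220,175),.106))
c=np.array([.5582,.0817,.062])
for n,m,x0,y0 in(("S",S,215,170),("D",D,220,175)):
    P=np.array([proj(m,c+.035*np.array([np.cos(a),np.sin(a),0])) for a in np.linspace(0,6.28,60)])
    P=(P-[x0,y0]+.5)*5-.5;print(n,P.min(0),P.max(0))
E
```

```text
ring S [0.55639778 0.07918768 0.062     ] D [0.55378684 0.08097417 0.062     ]
pad S [ 0.51186734 -0.02679088  0.138     ] D [ 0.5015766  -0.02952002  0.138     ]
post D [ 0.49360747 -0.07012581  0.106     ]
S [386.18388337 274.28417751] [520.56227912 365.36283498]
D [129.89102679 145.05182761] [268.13736368 251.03142662]
```

servo_tool(deltas=[[-1,-10,-3,-10,0,0,0],[-1,-35,-10,-25,0,0,0],[-1,-70,-21,-40,0,0,0],[-1,-110,-33,-55,0,0,0],[-1,-150,-46,-60,0,0,0],[-1,-190,-58,-60,0,0,0],[-1,-230,-70,-60,0,0,0],[-1,-270,-82,-60,0,0,0],[-1,-305,-93,-60,0,0,0],[-1,-333,-102,-60,0,0,0],[-1,-349,-107,-60,0,0,0],[-1,-354,-108,-60,0,0,0]])

```text
time: 1.15
eef_pos: [0.5154, -0.357, 0.267]
orientation: [0.708, 0.706, -0.0, 0.0]
contact_force: [-0.6, -0.1, -0.9]
opening: 0.085
```

servo_tool(deltas=[[-1,0,0,0,0,0,0],[-1,0,0,0,0,0,0],[-1,0,0,0,0,0,0]])

```text
time: 1.4
eef_pos: [0.5178, -0.3523, 0.2669]
orientation: [0.706, 0.708, 0.0, -0.0]
contact_force: [0.4, -0.0, -0.5]
opening: 0.0855
```

```bash
python3 - <<'E'
from h import *
W=robot.camera_model("wrist");np.save("W1.npy",W["T"])
im=robot.snapshot("wrist");cv2.imwrite("pics/wrist1.png",im[:,:,::-1])
s=robot.sense();print(s["eef_pos"],s["orientation"])
print(proj(W,(.516,-.354,.184),True))
E
```

```text
[ 0.51781957 -0.35223939  0.26685842] [ 7.06291353e-01  7.07921233e-01  2.16663645e-04 -7.88417579e-05]
[279.35164397 206.81436795]
```

View pics/wrist1.png

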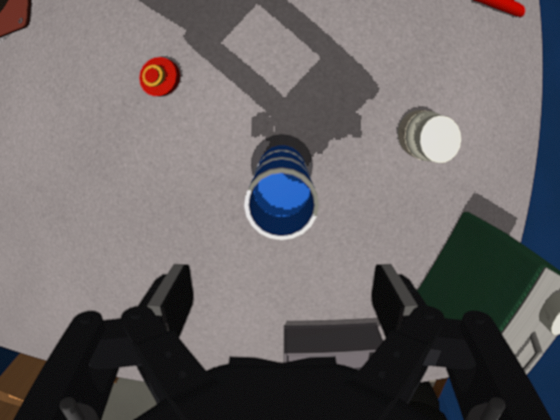

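```bash
python3 - <<'E'
from h import *
crop("pics/wrist1.png",225,130,345,260,5,"pics/w1c.png")
W=robot.camera_model("wrist");print(np.abs(W["T"]-np.load("W1.npy")).max())
c=np.array([.516,-.354,.184])
P=np.array([proj(W,c+.03*np.array([np.cos(a),np.sin(a),0]),True) for a in np.linspace(0,6.28,60)])
P=(P-[225,130]+.5)*5-.5;print(P.min(0),P.max(0))
E
```

```text
0.00034987726149406594
[ 88.14028613 203.48345998] [458.85913687 556.81606721]
```

View pics/w1c.png

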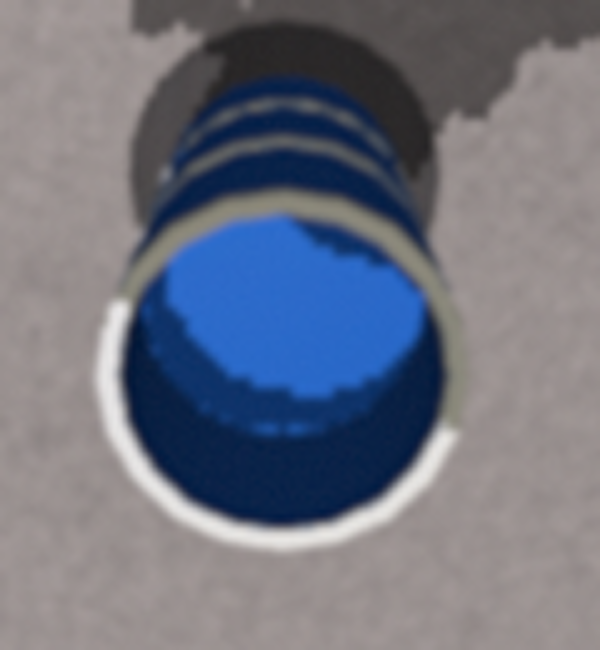

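servo_tool(deltas=[[-1,0,0,8,0,0,0],[-1,0,0,25,0,0,0],[-1,0,0,45,0,0,0],[-1,0,0,65,0,0,0],[-1,0,0,85,0,0,0],[-1,0,0,103,0,0,0],[-1,0,0,116,0,0,0],[-1,0,0,123,0,0,0],[-1,0,0,126,0,0,0],[-1,0,0,126,0,0,0],[-1,0,0,126,0,0,0]], grip_force=25)

```text
time: 2.37
eef_pos: [0.5176, -0.3543, 0.1417]
orientation: [0.707, 0.707, 0.0, 0.001]
contact_force: [0.0, -0.3, 0.1]
opening: 0.0853
```

```bash
python3 - <<'E'
from h import *
im=robot.snapshot("side");cv2.imwrite("pics/side2.png",im[:,:,::-1])
s=robot.sense();print(s["eef_pos"],s["contact_force"])
crop("pics/side2.png",300,200,450,400,3,"pics/side2c.png")
E
```

```text
[ 0.51773709 -0.3545331   0.14209614] [0.36340193 0.00495554 0.43060446]
```

View pics/side2c.png

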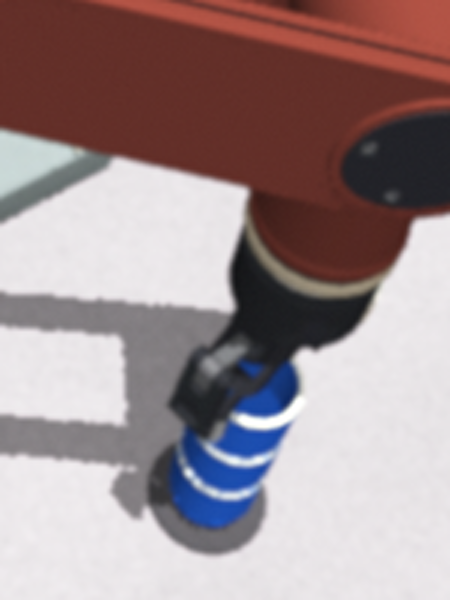

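The near finger stands beside the top cup, with its tip above the second rim. I'll close the gripper.

servo_tool(deltas=[[-0.6,0,0,0,0,0,0],[-0.3,0,0,0,0,0,0],[0,0,0,0,0,0,0],[1,0,0,0,0,0,0],[1,0,0,0,0,0,0],[1,0,0,0,0,0,0],[1,0,0,0,0,0,0],[1,0,0,0,0,0,0]], grip_force=25)

```text
time: 3.08
eef_pos: [0.5174, -0.3545, 0.1418]
orientation: [0.707, 0.707, -0.0, 0.001]
contact_force: [-1.5, 0.8, 5.7]
opening: 0.0579
```

servo_tool(deltas=[[1,0,0,-2,0,0,0],[1,0,0,-5,0,0,0],[1,0,0,-9,0,0,0],[1,0,0,-14,0,0,0],[1,0,0,-20,0,0,0],[1,0,0,-27,0,0,0],[1,0,0,-35,0,0,0],[1,0,0,-43,0,0,0],[1,0,0,-50,0,0,0],[1,0,0,-55,0,0,0],[1,0,0,-60,0,0,0],[1,0,0,-60,0,0,0]])

```text
time: 4.08
eef_pos: [0.5175, -0.3544, 0.2023]
orientation: [0.707, 0.707, 0.0, 0.001]
contact_force: [0.7, 1.2, -0.3]
opening: 0.0576
```

```bash
python3 - <<'E'
from h import *
W=robot.camera_model("wrist")
for n in("side","wrist"):
    im=robot.snapshot(n);cv2.imwrite(f"pics/{n}3.png",im[:,:,::-1])
s=robot.sense();print(s["eef_pos"],s["orientation"],s["contact_force"],s["opening"])
a=cv2.imread("pics/side3.png")[180:400,280:460];b=cv2.imread("pics/wrist3.png")
a=cv2.resize(a,None,fx=2,fy=2);cv2.imwrite("pics/c3.png",cv2.resize(np.hstack([a[:420],b]),None,fx=.85,fy=.85))
E
```

```text
[ 0.51701209 -0.35402371  0.20077991] [7.07103700e-01 7.07109857e-01 2.30021380e-05 8.96955237e-05] [-0.72649463  0.1337486  -0.43322727] 0.05788130110167487
```

View pics/c3.png

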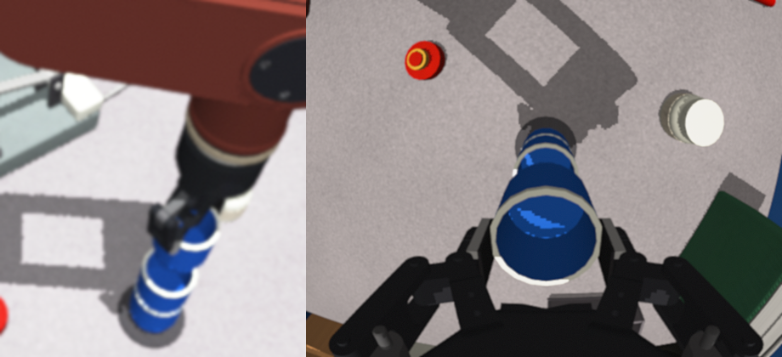

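```bash
python3 - <<'E'
from h import *
crop("pics/wrist3.png",205,110,365,345,2.5,"pics/w3c.png")
crop("pics/side3.png",330,270,430,400,4.5,"pics/d3c.png")
E
```

```text
(no output)
```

View pics/w3c.png

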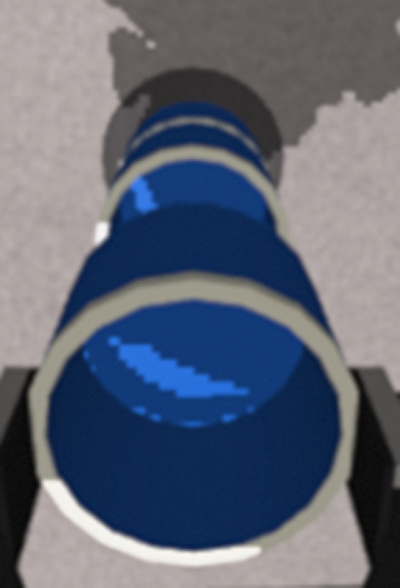

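View pics/d3c.png

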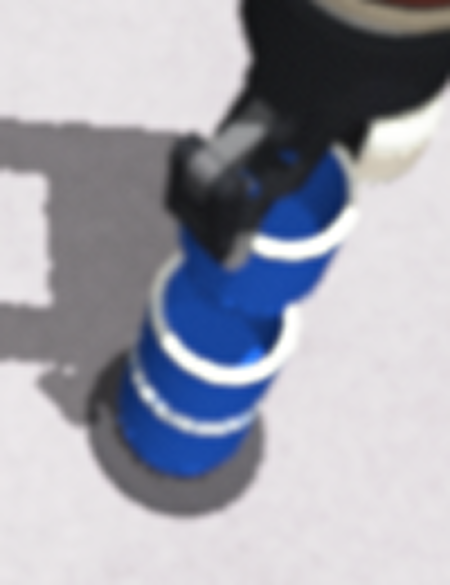

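```bash
python3 - <<'E'
from h import *
W=robot.camera_model("wrist");s=robot.sense();t=s["eef_pos"];print(t)
from scipy.optimize import least_squares
obs=np.array([30,272,358,566])
def f(c):
    P=np.array([proj(W,np.array(c)+.03*np.array([np.cos(a),np.sin(a),0]),True) for a in np.linspace(0,6.28,90)])
    P=(P-[205,110]+.5)*2.5-.5;return np.r_[P.min(0),P.max(0)]-obs
r=least_squares(lambda c:f([c[0],c[1],t[2]+.042]),[t[0],t[1]]);print(r.x-t[:2],r.fun)
r=least_squares(f,t+[0,0,.042],x_scale=.01);print(r.x-t,r.fun)
E
```

```text
[ 0.51701209 -0.35402371  0.20077991]
[0.0005079  0.00280568] [-3.16429639  3.43393322  3.17321149 -4.3745359 ]
[0.00050793 0.00284255 0.04207572] [-3.25917533  3.38141293  3.26855348 -4.27074156]
```

Only the top cup lifted, it hangs upright, and its axis is 0.5 mm in x and about 2.7 mm in y from the TCP. I'll carry it to a viewing point just before the well.

servo_tool(deltas=[[1,6,1,-12,0,0,0],[1,22,3,-25,0,0,0],[1,50,6,-35,0,0,0],[1,85,10,-40,0,0,0],[1,123,15,-40,0,0,0],[1,162,20,-40,0,0,0],[1,201,25,-40,0,0,0],[1,240,30,-40,0,0,0],[1,275,34,-40,0,0,0],[1,302,37,-40,0,0,0],[1,322,39,-40,0,0,0],[1,334,40,-40,0,0,0]])

```text
time: 5.18
eef_pos: [0.557, -0.0163, 0.2423]
orientation: [0.706, 0.708, 0.001, 0.0]
contact_force: [-0.8, -0.2, -0.4]
opening: 0.0576
```

servo_tool(deltas=[[1,0,0,0,0,0,0],[1,0,0,0,0,0,0],[1,0,0,0,0,0,0]])

```text
time: 5.43
eef_pos: [0.557, -0.0208, 0.2411]
orientation: [0.707, 0.707, -0.0, 0.0]
contact_force: [-0.6, -0.8, -0.3]
opening: 0.0575
```

```bash
python3 - <<'E'
from h import *
W=robot.camera_model("wrist")
im=robot.snapshot("wrist");cv2.imwrite("pics/wrist4.png",im[:,:,::-1])
s=robot.sense();print(s["eef_pos"],s["orientation"],s["contact_force"],s["opening"])
c=np.array([.557,.081,.062]);print(proj(W,c,True),proj(W,[.509,-.024,.138],True))
u,v=proj(W,c,True).astype(int);x0,y0=max(0,u-75),max(0,v-60);print(x0,y0)
crop("pics/wrist4.png",x0,y0,x0+150,y0+120,5,"pics/w4c.png")
P=np.array([proj(W,c+.035*np.array([np.cos(a),np.sin(a),0]),True) for a in np.linspace(0,6.28,60)])
P=(P-[x0,y0]+.5)*5-.5;print(P.min(0),P.max(0))
E
```

```text
[ 0.55691821 -0.02111957  0.24091713] [ 7.07543302e-01  7.06669948e-01 -1.46696372e-04  1.97698513e-04] [ 0.40497711  0.03178752 -0.18857516] 0.057808244948889725
[281.54543493  83.65016834] [226.75891933 201.34091509]
206 23
[212.24464672 143.05565451] [547.43926594 469.64857213]
```

View pics/wrist4.png

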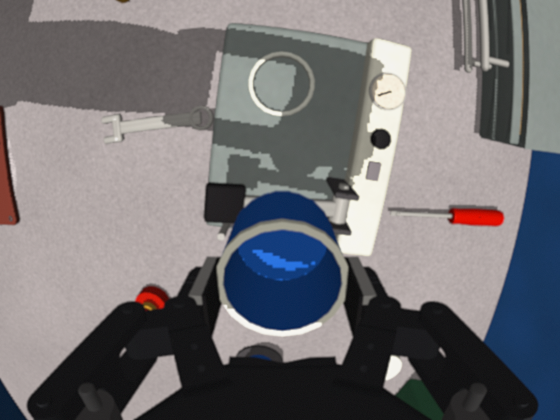

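View pics/w4c.png

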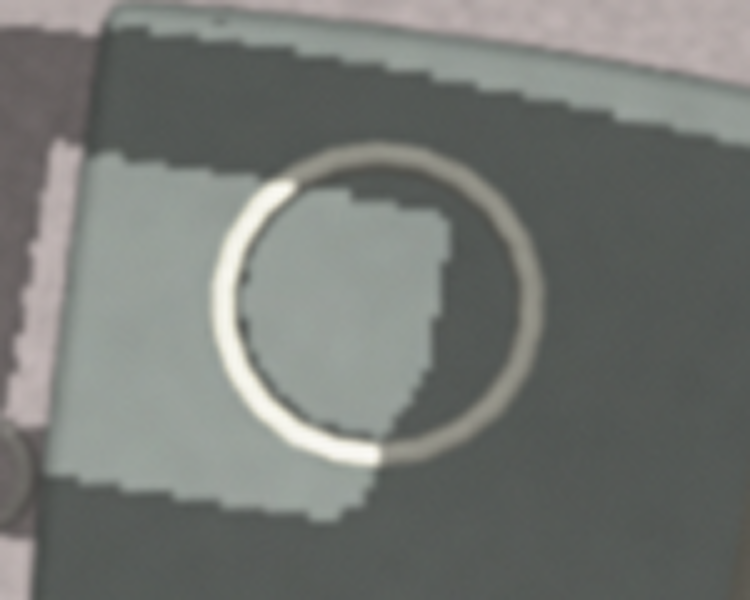

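servo_tool(deltas=[[1,8,0,0,0,0,0],[1,28,0,0,0,0,0],[1,55,0,5,0,0,0],[1,80,0,15,0,0,0],[1,95,0,35,0,0,0],[1,100,0,58,0,0,0],[1,100,0,82,0,0,0],[1,100,0,104,0,0,0],[1,100,0,120,0,0,0],[1,100,0,127,0,0,0],[1,100,0,129,0,0,0],[1,100,0,129,0,0,0]])

```text
time: 6.48
eef_pos: [0.557, 0.0796, 0.1117]
orientation: [0.707, 0.707, -0.0, -0.0]
contact_force: [0.6, 0.0, -0.0]
opening: 0.058
```

servo_tool(deltas=[[1,0,0,0,0,0,0],[1,0,0,0,0,0,0]])

```text
time: 6.65
eef_pos: [0.5582, 0.0798, 0.1133]
orientation: [0.707, 0.707, 0.001, 0.001]
contact_force: [0.5, -0.4, -0.2]
opening: 0.0579
```

```bash
python3 - <<'E'
from h import *
ims=[]
for n,(x,y) in(("scene",(225,160)),("side",(195,130))):
    im=robot.snapshot(n);f=f"pics/{n}5.png";cv2.imwrite(f,im[:,:,::-1])
    ims.append(cv2.resize(im[y:y+130,x:x+130,::-1],None,fx=3,fy=3,interpolation=2))
cv2.imwrite("pics/c5.png",np.hstack(ims))
s=robot.sense();print(s["eef_pos"],s["orientation"],s["contact_force"],s["opening"])
E
```

```text
[0.55792476 0.07991667 0.11304657] [0.70718707 0.70702556 0.00081079 0.00079967] [-0.7068267  -0.33638497 -0.61280109] 0.05797004474251301
```

View pics/c5.png

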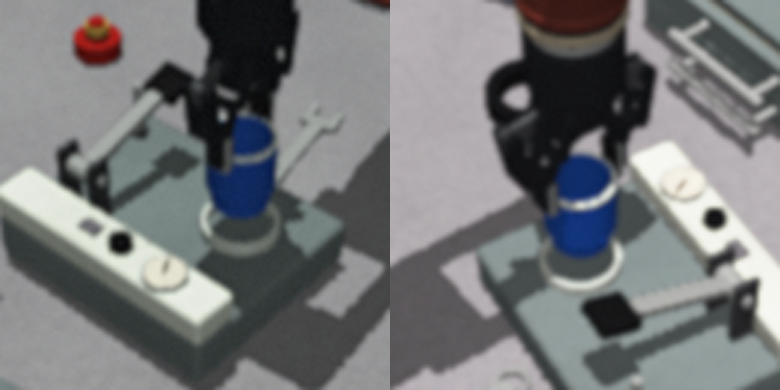

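The cup stands centred above the collar in both views. I'll lower it slowly.

servo_tool(deltas=[[1,-1,-1,3,0,0,0],[1,-1,-1,7,0,0,0],[1,-1,-1,11,0,0,0],[1,-1,-1,15,0,0,0],[1,-1,-1,19,0,0,0],[1,-1,-1,22,0,0,0],[1,-1,-1,25,0,0,0],[1,-1,-1,27,0,0,0],[1,-1,-1,29,0,0,0],[1,-1,-1,31,0,0,0],[1,-1,-1,31,0,0,0],[1,-1,-1,31,0,0,0]])

```text
time: 7.75
eef_pos: [0.556, 0.079, 0.0807]
orientation: [0.707, 0.707, -0.0, -0.0]
contact_force: [-0.5, 0.0, -0.0]
opening: 0.0578
```

servo_tool(deltas=[[1,0,0,1,0,0,0],[1,0,0,2,0,0,0],[1,0,0,3,0,0,0],[1,0,0,3,0,0,0],[1,0,0,3,0,0,0]])

```text
time: 8.17
eef_pos: [0.5562, 0.0791, 0.0779]
orientation: [0.707, 0.707, 0.0, 0.0]
contact_force: [-0.7, 0.2, 0.1]
opening: 0.0577
```

```bash
python3 - <<'E'
from h import *
ims=[]
for n,(x,y) in(("scene",(225,160)),("side",(195,130))):
    im=robot.snapshot(n);f=f"pics/{n}6.png";cv2.imwrite(f,im[:,:,::-1])
    ims.append(cv2.resize(im[y:y+130,x:x+130,::-1],None,fx=3,fy=3,interpolation=2))
cv2.imwrite("pics/c6.png",np.hstack(ims))
s=robot.sense();print(s["eef_pos"],s["orientation"],s["contact_force"],s["opening"])
E
```

```text
[0.5561301  0.07903754 0.07790185] [7.07100555e-01 7.07112985e-01 1.40542066e-04 1.12569544e-04] [-0.9088111  -0.11668344  0.53403415] 0.05773108048686547
```

View pics/c6.png

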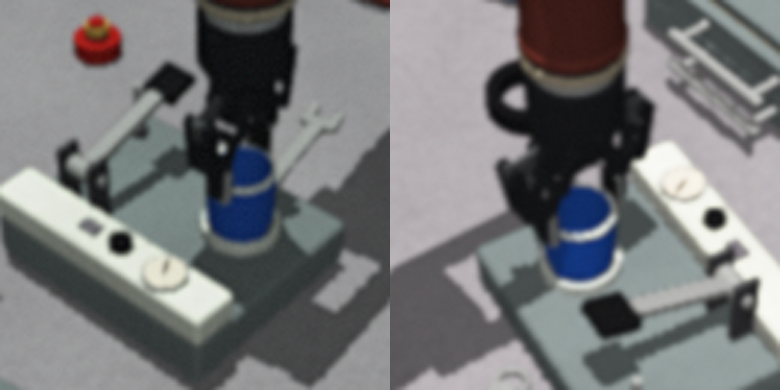

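The foot is inside the collar and no contact force shows yet. I'll go a little lower until it touches.

servo_tool(deltas=[[1,0,0,0.5,0,0,0],[1,0,0,1,0,0,0],[1,0,0,1.5,0,0,0],[1,0,0,1.5,0,0,0]])

```text
time: 8.6
eef_pos: [0.5562, 0.079, 0.0779]
orientation: [0.707, 0.707, 0.0, 0.0]
contact_force: [-5.4, 0.8, 11.2]
opening: 0.0577
```

It is on the floor: 11 N at the expected height. I'll ease off, open and rise.

servo_tool(deltas=[[1,0,0,-1,0,0,0],[0.2,0,0,-1,0,0,0],[-0.2,0,0,-1,0,0,0],[-0.5,0,0,-1,0,0,0],[-0.8,0,0,-1,0,0,0],[-1,0,0,-1,0,0,0],[-1,0,0,-1,0,0,0],[-1,0,0,-1,0,0,0]])

```text
time: 9.27
eef_pos: [0.5558, 0.079, 0.0769]
orientation: [0.707, 0.707, -0.0, -0.0]
contact_force: [0.0, 0.3, 0.5]
opening: 0.0855
```

servo_tool(deltas=[[-1,0,0,-5,0,0,0],[-1,0,0,-15,0,0,0],[-1,0,0,-30,0,0,0],[-1,0,0,-50,0,0,0],[-1,0,0,-72,0,0,0],[-1,0,0,-94,0,0,0],[-1,0,0,-112,0,0,0],[-1,0,0,-125,0,0,0],[-1,0,0,-130,0,0,0],[-1,0,0,-130,0,0,0]])

```text
time: 10.1
eef_pos: [0.5569, 0.079, 0.2091]
orientation: [0.707, 0.707, 0.001, 0.001]
contact_force: [-0.3, 0.1, -0.4]
opening: 0.0854
```

```bash
python3 - <<'E'
from h import *
s=robot.sense();print(s["eef_pos"],s["orientation"],s["contact_force"],s["opening"])
W=robot.camera_model("wrist")
im=robot.snapshot("wrist");cv2.imwrite("pics/wrist7.png",im[:,:,::-1])
im=robot.snapshot("side");cv2.imwrite("pics/side7.png",im[:,:,::-1])
crop("pics/side7.png",215,160,345,290,4,"pics/d7c.png")
for c in([.557,.0815,.12],[.557,.0815,.062]):
  c=np.array(c)
  for r in(.03,.035):
    P=np.array([proj(W,c+r*np.array([np.cos(a),np.sin(a),0]),True) for a in np.linspace(0,6.28,60)]);print(c,r,P.min(0),P.max(0))
E
```

```text
[0.55694321 0.07900455 0.20910066] [0.70710647 0.70710536 0.00111817 0.0010962 ] [-0.25311741  0.13439028 -0.43464256] 0.08536665149309347
[0.557  0.0815 0.12  ] 0.03 [244.85722561 163.52093357] [317.70794426 233.40700188]
[0.557  0.0815 0.12  ] 0.035 [238.83605731 157.3440282 ] [323.7133227  238.79400568]
[0.557  0.0815 0.062 ] 0.03 [251.07957564 152.99860462] [311.40164508 211.59323876]
[0.557  0.0815 0.062 ] 0.035 [246.08136694 147.91568484] [316.3921731  216.22099795]
```

View pics/wrist7.png

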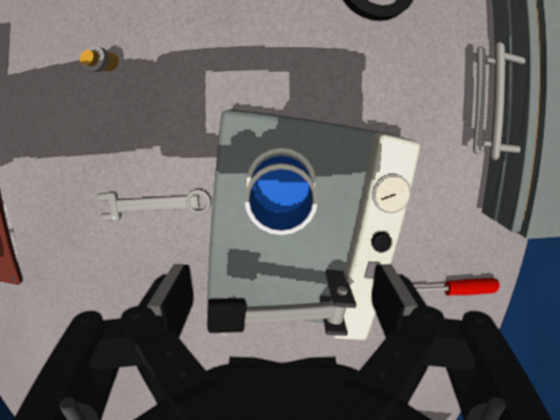

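View pics/d7c.png

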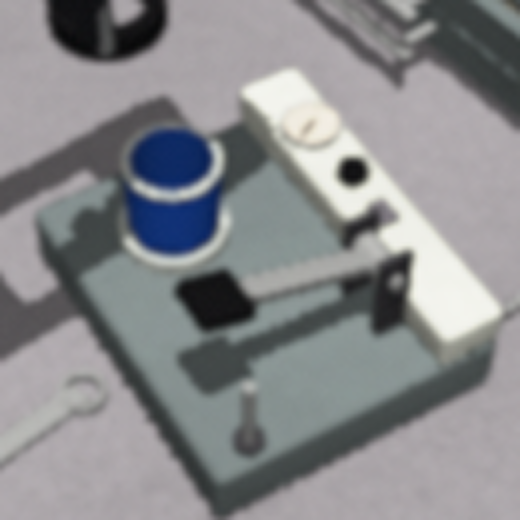

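The cup's rim matches the fully home prediction (244–318, 164–235) and it stands upright. Next I'll refine the pad position from two wrist views.

```bash
python3 - <<'E'
from h import *
W=robot.camera_model("wrist")
crop("pics/wrist7.png",195,285,365,350,4,"pics/w7c.png")
crop("pics/wrist4.png",195,170,265,250,6,"pics/w4p.png")
E
```

```text
(no output)
```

View pics/w7c.png

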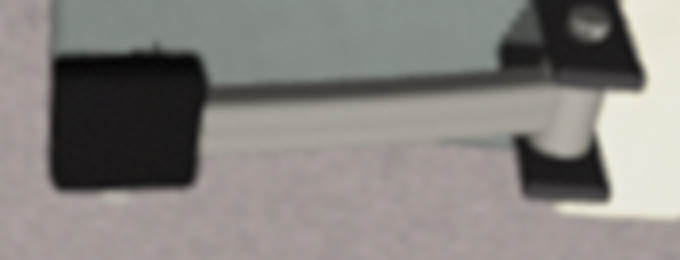

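View pics/w4p.png

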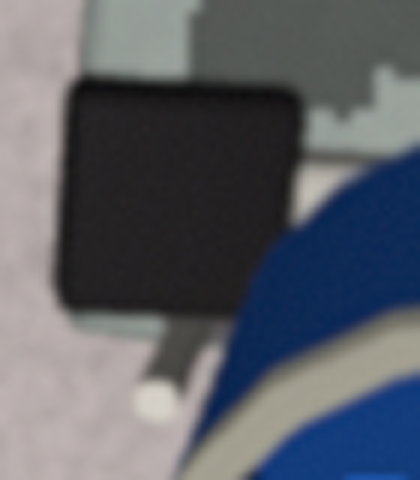

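```bash
python3 - <<'E'
from h import *
from scipy.spatial.transform import Rotation as R
W=robot.camera_model("wrist");s=robot.sense()
def TT(p,q):
    T=np.eye(4);T[:3,:3]=R.from_quat(q).as_matrix();T[:3,3]=p;return T
X=np.linalg.inv(TT(s["eef_pos"],s["orientation"]))@W["T"]
W4={"K":W["K"],"T":TT([0.55691821,-0.02111957,0.24091713],[0.707543302,0.706669948,-1.46696372e-04,1.97698513e-04])@X}
print("pad4",atz(W4,(224.6,203.1),.138,True),"post4",atz(W4,(195+155/6,170+402/6),.106,True))
q=lambda x,y:((x+.5)/4-.5+195,(y+.5)/4-.5+285)
print("pad7",atz(W,q(127,122),.138,True),"barrel7",atz(W,q(570,120),.106,True))
yaw=-.14;f=-np.array([np.cos(yaw),np.sin(yaw)])
print("wellcheck",atz(W4,(281.1,84),.062,True))
E
```

```text
pad4 [ 0.50696218 -0.02585042  0.138     ] post4 [ 0.49482062 -0.07187558  0.106     ]
pad7 [ 0.5057673  -0.02021642  0.138     ] barrel7 [ 0.61177428 -0.04371381  0.106     ]
wellcheck [0.55655405 0.0802982  0.062     ]
```

Two views put the pad at about (0.507,-0.025) at rest and the post at (0.495,-0.072), so the pressing point when level is about (0.502,-0.025). I'll shut the fingers and move over the pad.

servo_tool(deltas=[[-0.5,-5,-2,0,0,0,0],[0,-17,-9,0,0,0,0],[1,-33,-17,0,0,0,0],[1,-52,-27,0,0,0,0],[1,-70,-36,0,0,0,0],[1,-86,-45,0,0,0,0],[1,-98,-51,0,0,0,0],[1,-104,-54,5,0,0,0],[1,-104,-54,20,0,0,0],[1,-104,-54,35,0,0,0],[1,-104,-54,42,0,0,0],[1,-104,-54,42,0,0,0]])

```text
time: 11.2
eef_pos: [0.4999, -0.0249, 0.1624]
orientation: [0.707, 0.707, -0.001, -0.002]
contact_force: [0.3, 0.1, 0.3]
opening: 0.0004
```

servo_tool(deltas=[[1,0,0,0,0,0,0],[1,0,0,0,0,0,0]])

```text
time: 11.37
eef_pos: [0.5024, -0.025, 0.1658]
orientation: [0.707, 0.707, 0.0, 0.0]
contact_force: [0.3, 0.0, 0.3]
opening: 0.0002
```

```bash
python3 - <<'E'
from h import *
s=robot.sense();print(s["eef_pos"],s["orientation"],s["contact_force"],s["opening"])
ims=[]
for n,(x,y) in(("scene",(215,140)),("side",(205,150))):
    im=robot.snapshot(n);f=f"pics/{n}8.png";cv2.imwrite(f,im[:,:,::-1])
    ims.append(cv2.resize(im[y:y+130,x:x+130,::-1],None,fx=3,fy=3,interpolation=2))
cv2.imwrite("pics/c8.png",np.hstack(ims))
im=robot.snapshot("wrist");cv2.imwrite("pics/wrist8.png",im[:,:,::-1])
E
```

```text
[ 0.50237916 -0.02503464  0.16575915] [7.07006275e-01 7.07207185e-01 1.77914977e-04 3.06347393e-04] [0.25997901 0.00572371 0.29572044] 0.0001686543546092658
```

View pics/c8.png

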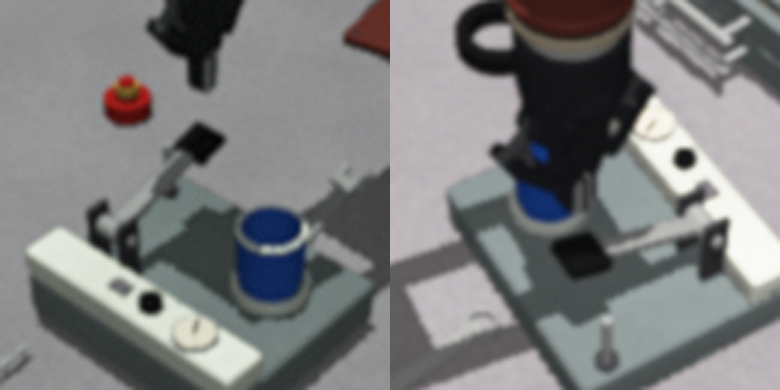

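View pics/wrist8.png

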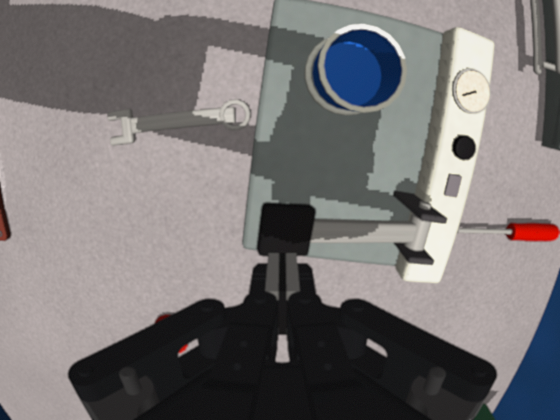

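The shut fingers stand 25 mm above the pad. I'll lower in stages and watch the force.

servo_tool(deltas=[[1,0,0,4,0,0,0],[1,0,0,10,0,0,0],[1,0,0,17,0,0,0],[1,0,0,23,0,0,0],[1,0,0,28,0,0,0],[1,0,0,32,0,0,0],[1,0,0,36,0,0,0],[1,0,0,40,0,0,0],[1,0,0,44,0,0,0],[1,0,0,47,0,0,0],[1,0,0,49,0,0,0],[1,0,0,50,0,0,0]])

```text
time: 12.52
eef_pos: [0.502, -0.025, 0.1152]
orientation: [0.707, 0.707, -0.0, -0.0]
contact_force: [-0.9, -0.0, 3.8]
opening: 0.0004
```

servo_tool(deltas=[[1,0,0,2,0,0,0],[1,0,0,4,0,0,0],[1,0,0,6,0,0,0],[1,0,0,7,0,0,0],[1,0,0,7,0,0,0],[1,0,0,7,0,0,0]])

```text
time: 13.02
eef_pos: [0.502, -0.025, 0.1082]
orientation: [0.707, 0.707, -0.0, 0.0]
contact_force: [-1.4, -0.6, 4.1]
opening: 0.0001
```

```bash
python3 - <<'E'
from h import *
s=robot.sense();print(s["eef_pos"],s["orientation"],s["contact_force"],s["opening"])
ims=[]
for n,(x,y) in(("scene",(215,140)),("side",(205,150))):
    im=robot.snapshot(n);f=f"pics/{n}9.png";cv2.imwrite(f,im[:,:,::-1])
    ims.append(cv2.resize(im[y:y+130,x:x+130,::-1],None,fx=3,fy=3,interpolation=2))
cv2.imwrite("pics/c9.png",np.hstack(ims))
im=robot.snapshot("wrist");cv2.imwrite("pics/wrist9.png",im[:,:,::-1])
E
```

```text
[ 0.5020106  -0.02502813  0.10824209] [ 7.07096406e-01  7.07117155e-01 -6.76486667e-06  2.73799574e-05] [-1.42650779 -0.5509032   4.08810686] 0.00011162216512492385
```

View pics/c9.png

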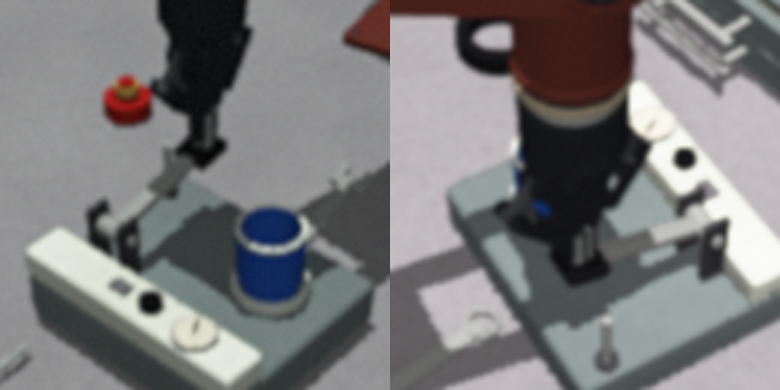

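View pics/wrist9.png

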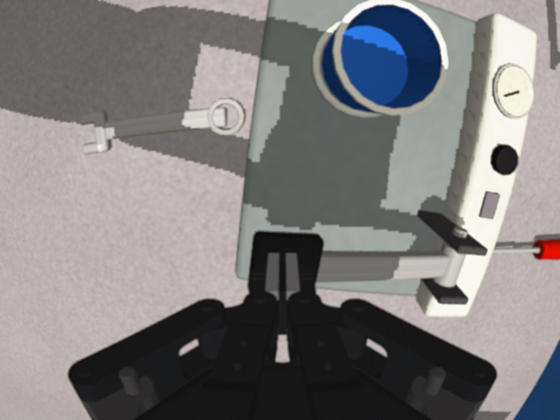

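Force is about 4 N where I expected nearly 6 N. I'll go to nominal level, average the force, and check the pad's angle by overlaying the predicted outline.

servo_tool(deltas=[[1,0,0,1,0,0,0],[1,0,0,2,0,0,0],[1,0,0,2,0,0,0],[1,0,0,2,0,0,0]])

```text
time: 13.5
eef_pos: [0.502, -0.025, 0.1061]
orientation: [0.707, 0.707, 0.0, 0.0]
contact_force: [-1.2, 0.6, 3.4]
opening: 0.0001
```

```bash
cat > ov.py <<'E'
from h import *
import sys
tag=sys.argv[1]
F=[]
box={"scene":(235,170,80,75),"side":(225,200,125,75)}
out=[]
yaw=-.14;ex=np.array([np.cos(yaw),np.sin(yaw),0]);ey=np.array([-np.sin(yaw),np.cos(yaw),0]);ez=np.array([0,0,1.])
H=np.array([.5017,-.0255,.1])+.115*ex
def pad(th): # th joint
    a=.28-th
    f=-ex*np.cos(a)+ez*np.sin(a);n=ex*np.sin(a)+ez*np.cos(a)
    return [H+f*(.115+sx*.018)+n*.006+ey*sy*.018 for sx,sy in((-1,-1),(-1,1),(1,1),(1,-1))]
for n in("scene","side"):
    im=robot.snapshot(n)[:,:,::-1];F.append(robot.sense()["contact_force"]);m=robot.camera_model(n)
    x,y,w,h=box[n];k=6
    c=cv2.resize(np.ascontiguousarray(im[y:y+h,x:x+w]),None,fx=k,fy=k,interpolation=2);raw=c.copy()
    for th,col in((.28,(0,255,0)),(.14,(0,0,255))):
        P=np.array([(proj(m,p)-[x,y]+.5)*k-.5 for p in pad(th)]).round().astype(int)
        cv2.polylines(c,[P],True,col,1)
    o=np.vstack([raw,c]);cv2.imwrite(f"pics/ov_{n}_{tag}.png",cv2.resize(o,None,fx=min(1,600/o.shape[0]),fy=min(1,600/o.shape[0])))
s=robot.sense();print(s["time"],s["eef_pos"],F,s["contact_force"],s["wrist_torque"])
E
python3 ov.py a
```

```text
13.6 [ 0.50203071 -0.02501546  0.10622331] [array([-0.86608046,  0.32175038,  3.98652562]), array([-1.20025591,  0.23687669,  4.07960111])] [-1.20025591  0.23687669  4.07960111] [0.03111028 0.20511281 0.00799454]
```

View pics/ov_scene_a.png

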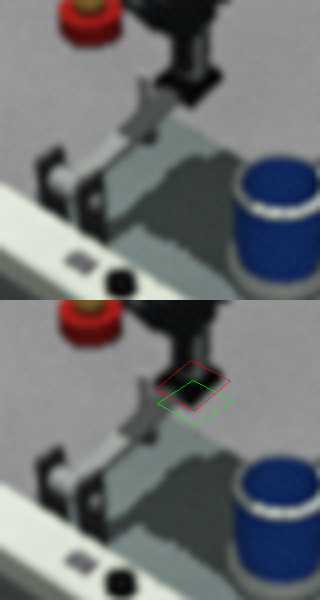

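View pics/ov_side_a.png

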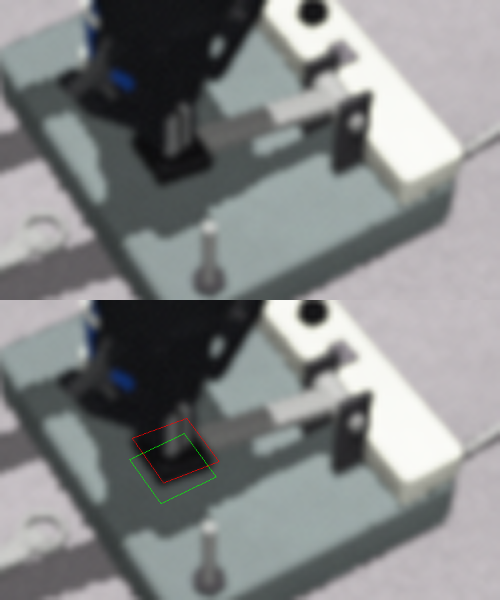

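The overlay suggests the pad is only about a third to half of the way to level, and the force agrees. I'll check the pad model against the rest-state images and find where the fingertips really are.

```bash
cat > ov2.py <<'E'
from h import *
src=open('ov.py').read().split("for n in(")[0].replace("import sys\ntag=sys.argv[1]","")
exec(src)
tips={"8":[.50238,-.02503,.16576],"9":[.50201,-.02503,.10824]}
k=6
for n,t in(("scene","8"),("side","8"),("side","0"),("scene","9"),("side","9")):
    im=cv2.imread(f"pics/{n}{t}.png");m=robot.camera_model(n);x,y,w,h={"scene":(235,160,80,75),"side":(240,195,85,75)}[n]
    c=cv2.resize(np.ascontiguousarray(im[y:y+h,x:x+w]),None,fx=k,fy=k,interpolation=2)
    ths=((0,(0,255,0)),) if t!="9" else ((.28,(0,255,0)),(.14,(0,0,255)))
    for th,col in ths:
        P=np.array([(proj(m,p)-[x,y]+.5)*k-.5 for p in pad(th)]).round().astype(int);cv2.polylines(c,[P],True,col,1)
    if t in tips:
        p=(proj(m,tips[t])-[x,y]+.5)*k-.5;cv2.drawMarker(c,tuple(p.round().astype(int).tolist()),(255,255,0),0,14,1)
    cv2.imwrite(f"pics/v_{n}{t}.png",c)
a=[cv2.imread(f"pics/v_{f}.png") for f in("scene8","side8")]
cv2.imwrite("pics/v8.png",cv2.resize(np.hstack(a),None,fx=.8,fy=.8))
a=[cv2.imread(f"pics/v_{f}.png") for f in("scene9","side9")]
cv2.imwrite("pics/v9.png",cv2.resize(np.hstack(a),None,fx=.8,fy=.8))
E
python3 ov2.py
```

```text
(no output)
```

View pics/v8.png

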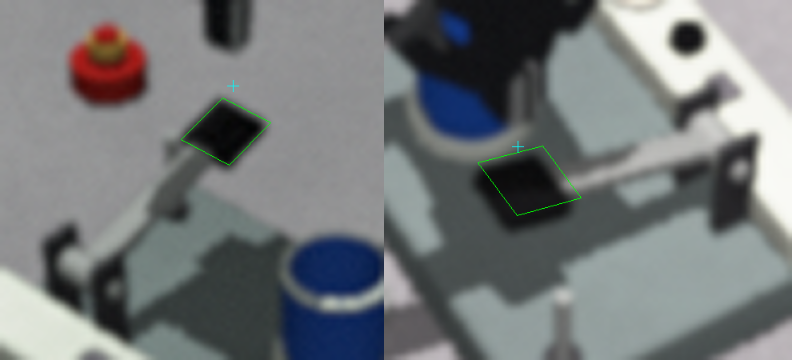

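View pics/v9.png

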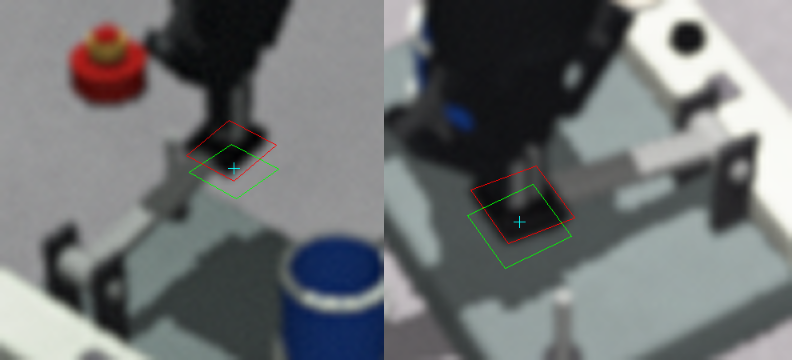

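View pics/v_side0.png

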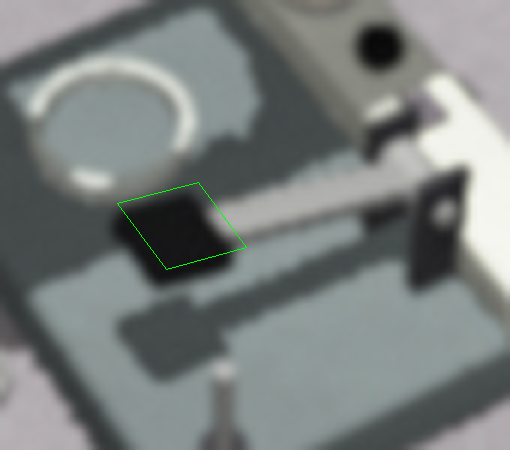

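The rest-state model fits the scene view, but the real fingertips sit roughly 15 mm above the TCP point, so the lever isn't level yet. I'll press in stages and compare against the overlay.

servo_tool(deltas=[[1,0,0,2,0,0,0],[1,0,0,4,0,0,0],[1,0,0,6,0,0,0],[1,0,0,8,0,0,0],[1,0,0,9,0,0,0],[1,0,0,10,0,0,0],[1,0,0,10,0,0,0],[1,0,0,10,0,0,0]])

```text
time: 14.27
eef_pos: [0.5018, -0.025, 0.0961]
orientation: [0.707, 0.707, -0.0, -0.0]
contact_force: [-2.6, 0.5, 4.5]
opening: -0.0002
```

```bash
cat > ov3.py <<'E'
from h import *
import sys
exec(open('ov.py').read().split("for n in(")[0].replace("import sys\ntag=sys.argv[1]",""))
tag=sys.argv[1];F=[];out=[];k=5
s=robot.sense()
for n in("scene","side"):
    im=robot.snapshot(n)[:,:,::-1];F.append(robot.sense()["contact_force"][2]);m=robot.camera_model(n)
    cv2.imwrite(f"pics/{n}{tag}.png",im)
    x,y,w,h={"scene":(235,170,75,60),"side":(240,205,85,60)}[n]
    c=cv2.resize(np.ascontiguousarray(im[y:y+h,x:x+w]),None,fx=k,fy=k,interpolation=2);raw=c.copy()
    for th,col in((.28,(0,255,0)),(.21,(0,0,255))):
        P=np.array([(proj(m,p)-[x,y]+.5)*k-.5 for p in pad(th)]).round().astype(int);cv2.polylines(c,[P],True,col,1)
    out.append(np.vstack([raw,c]))
cv2.imwrite(f"pics/v{tag}.png",np.hstack(out));print(s["eef_pos"],F)
E
python3 ov3.py 10
```

```text
[ 0.50182198 -0.02496447  0.09610051] [np.float64(4.624194931521783), np.float64(4.447198920568292)]
```

View pics/v10.png

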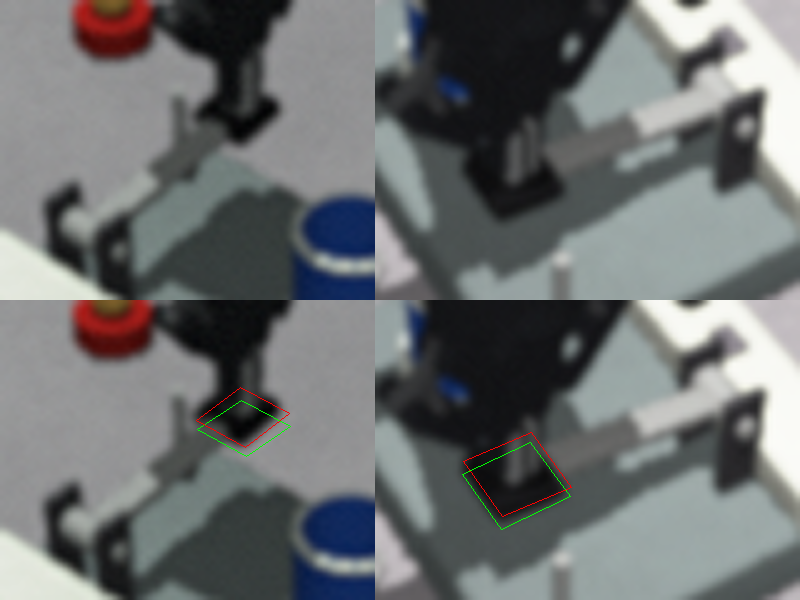

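```bash
python3 - <<'E'
from h import *
from scipy.spatial.transform import Rotation as R
m=robot.camera_model("scene");t=np.array([.50238,-.02503,.16576])
k=8;x,y,w,h=245,145,60,60
im=cv2.imread("pics/scene8.png");c=cv2.resize(np.ascontiguousarray(im[y:y+h,x:x+w]),None,fx=k,fy=k,interpolation=2)
for dz in(0,.005,.01,.015,.02,.025,.03):
    p=(proj(m,t+[0,0,dz])-[x,y]+.5)*k-.5;cv2.drawMarker(c,tuple(p.round().astype(int).tolist()),(0,255,255),0,10,1)
m=robot.camera_model("side");x,y=265,185
im=cv2.imread("pics/side8.png");d=cv2.resize(np.ascontiguousarray(im[y:y+h,x-25:x-25+h]),None,fx=k,fy=k,interpolation=2)
for dz in(0,.005,.01,.015,.02,.025,.03):
    p=(proj(m,t+[0,0,dz])-[x-25,y]+.5)*k-.5;cv2.drawMarker(d,tuple(p.round().astype(int).tolist()),(0,255,255),0,10,1)
cv2.imwrite("pics/tip.png",cv2.resize(np.hstack([c,d]),(800,400)))
crop("pics/wrist8.png",230,190,340,300,5,"pics/wt.png")
W=robot.camera_model("wrist");s=robot.sense();t=s["eef_pos"]
for dy in(-.011,0,.011):
  for v in(250,255,260,265):
    o,dd=ray(W,(283,v),True);l=(t[1]+dy-o[1])/dd[1];print(dy,v,np.round(o+l*dd-t,4))
E
```

```text
-0.011 250 [ 0.001  -0.011  -0.0215]
-0.011 255 [ 0.001  -0.011  -0.0143]
-0.011 260 [ 0.001  -0.011  -0.0075]
-0.011 265 [ 0.0009 -0.011  -0.0011]
0 250 [ 0.0009 -0.      0.0016]
0 255 [ 0.0009 -0.      0.0079]
0 260 [ 0.0009 -0.      0.0139]
0 265 [ 0.0009 -0.      0.0195]
0.011 250 [0.0009 0.011  0.0247]
0.011 255 [0.0009 0.011  0.0302]
0.011 260 [0.0008 0.011  0.0353]
0.011 265 [0.0008 0.011  0.0401]
```

View pics/tip.png

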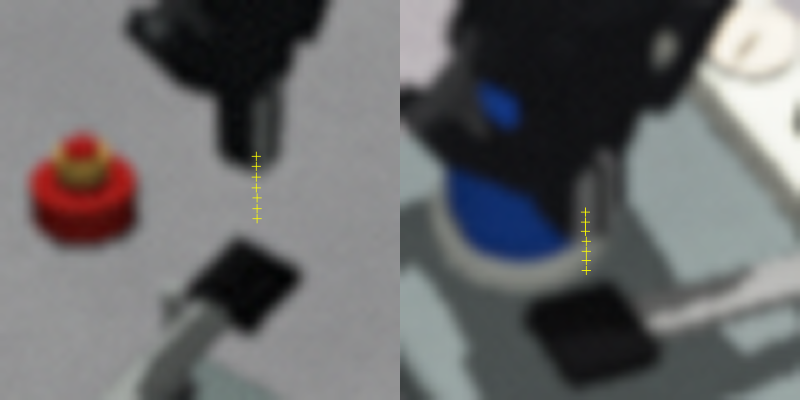

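View pics/wt.png

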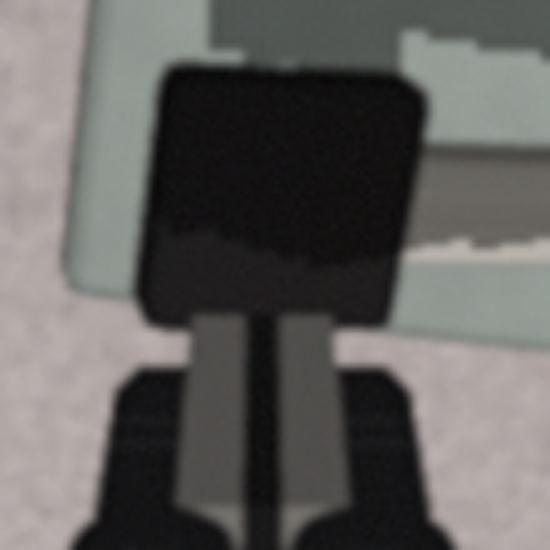

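The fingertips sit about 15–20 mm above the nominal TCP, so level should come at TCP z ≈ 0.088. I'll press 6 mm more, then measure carefully.

servo_tool(deltas=[[1,0,0,2,0,0,0],[1,0,0,4,0,0,0],[1,0,0,6,0,0,0],[1,0,0,6,0,0,0],[1,0,0,6,0,0,0]])

```text
time: 14.78
eef_pos: [0.5018, -0.025, 0.09]
orientation: [0.707, 0.707, -0.0, -0.0]
contact_force: [-3.1, 1.5, 5.2]
opening: 0.0001
```

```bash
python3 ov3.py 11; python3 - <<'E'
from h import *
crop("pics/scene11.png",240,165,300,225,10,"pics/s11.png")
crop("pics/side11.png",250,220,320,270,10,"pics/d11.png")
E
```

```text
[ 0.50182561 -0.02498474  0.08999652] [np.float64(4.674627291336386), np.float64(4.38654607527556)]
```

View pics/s11.png

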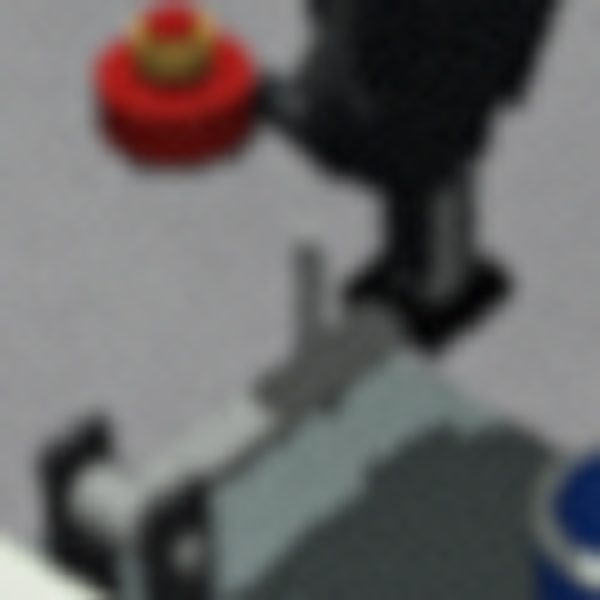

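View pics/d11.png

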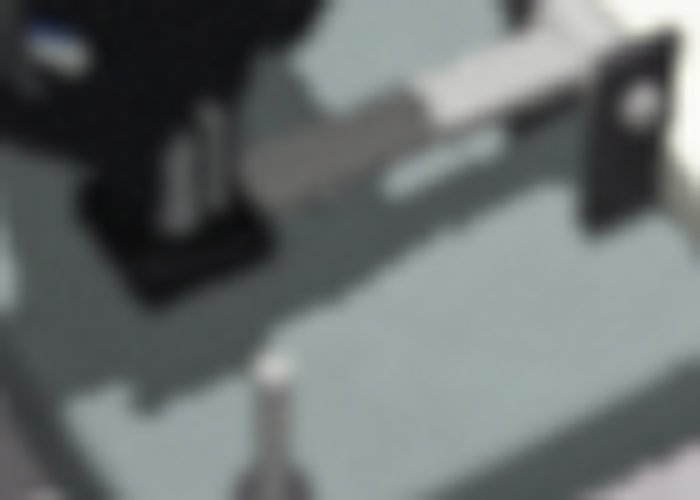

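```bash
cat > fit.py <<'E'
from h import *
import sys
exec(open('ov.py').read().split("for n in(")[0].replace("import sys\ntag=sys.argv[1]",""))
def box(th):
    a=.28-th;f=-ex*np.cos(a)+ez*np.sin(a);n=ex*np.sin(a)+ez*np.cos(a)
    return [H+f*(.115+sx*.018)+n*sz+ey*sy*.018 for sx in(-1,1) for sy in(-1,1) for sz in(.006,-.006)]
def hull(m,th,off,x,y,k):
    P=np.array([(proj(m,p)+off-[x,y]+.5)*k-.5 for p in box(th)],np.float32);return cv2.convexHull(P)
def restoff(n):
    im=cv2.imread(f"pics/{n}8.png").max(2);m=robot.camera_model(n);best=None
    x,y,w,h={"scene":(235,160,80,75),"side":(240,195,85,75)}[n];k=4
    c=cv2.resize(im[y:y+h,x:x+w],None,fx=k,fy=k,interpolation=2);d=(c<45).astype(np.uint8)
    # keep blob at pad
    l=cv2.connectedComponents(d)[1];u=proj(m,np.mean(box(0),0));i=l[int((u[1]-y)*k),int((u[0]-x)*k)];d=(l==i)
    for dx in np.arange(-4,4.1,.25):
        for dy in np.arange(-4,4.1,.25):
            M=np.zeros(c.shape,np.uint8);cv2.fillConvexPoly(M,hull(m,0,[dx,dy],x,y,k).round().astype(int),1)
            s=(M&d).sum()/(M|d).sum()
            if best is None or s>best[0]:best=(s,dx,dy)
    print(n,best);return np.array(best[1:])
if __name__=="__main__":
    tag=sys.argv[1];rows=[]
    for n in("scene","side"):
        off=restoff(n);m=robot.camera_model(n);im=cv2.imread(f"pics/{n}{tag}.png");r=[]
        x,y,w,h={"scene":(262,180,33,36),"side":(250,225,40,36)}[n];k=8 if n=="scene" else 7
        for th in(.2,.24,.28,.32) :
            c=cv2.resize(np.ascontiguousarray(im[y:y+h,x:x+w]),None,fx=k,fy=k,interpolation=2)
            c=cv2.convertScaleAbs(c,alpha=1.6)
            cv2.polylines(c,[hull(m,th,off,x,y,k).round().astype(int)],True,(0,255,0),1);cv2.putText(c,str(th),(3,12),0,.4,(0,0,255),1);r.append(c)
        rows.append(cv2.resize(np.hstack(r),(800,290)))
    cv2.imwrite(f"pics/fit{tag}.png",np.vstack(rows))
E
python3 fit.py 11
```

```text
scene (np.float64(0.5583198707592891), np.float64(-2.75), np.float64(-1.25))
side (np.float64(0.7572321221939365), np.float64(-2.0), np.float64(0.5))
```

View pics/fit11.png

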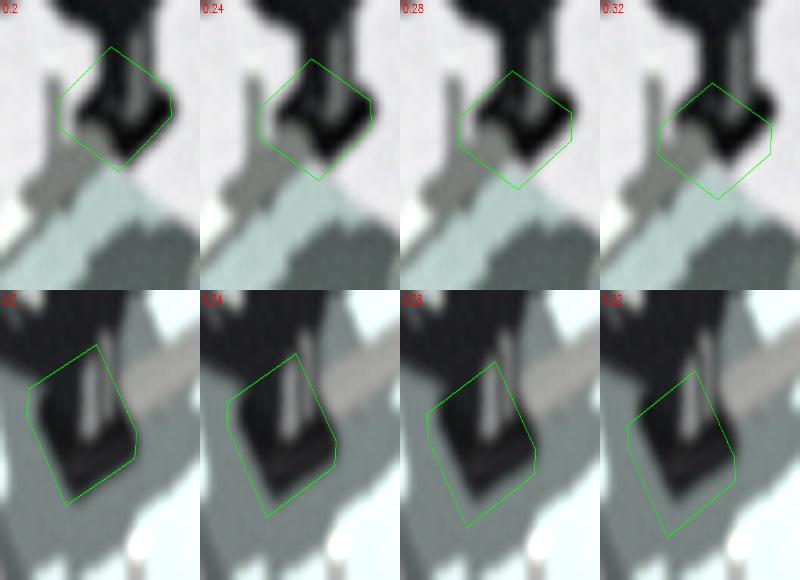

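```bash
python3 - <<'E'
from fit import *
o=[]
for n in("scene","side"):
    m=robot.camera_model(n);im=cv2.imread(f"pics/{n}8.png");x,y,w,h={"scene":(250,165,50,50),"side":(245,215,50,50)}[n];k=8
    c=cv2.resize(np.ascontiguousarray(im[y:y+h,x:x+w]),None,fx=k,fy=k,interpolation=2);c=cv2.convertScaleAbs(c,alpha=1.6)
    cv2.polylines(c,[hull(m,0,[0,0],x,y,k).round().astype(int)],True,(0,255,0),1)
    P=np.array([(proj(m,p)-[x,y]+.5)*k-.5 for p in pad(0)]).round().astype(int);cv2.polylines(c,[P],True,(0,255,255),1)
    o.append(c)
cv2.imwrite("pics/rest.png",np.hstack(o))
E
```

```text
(no output)
```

View pics/rest.png

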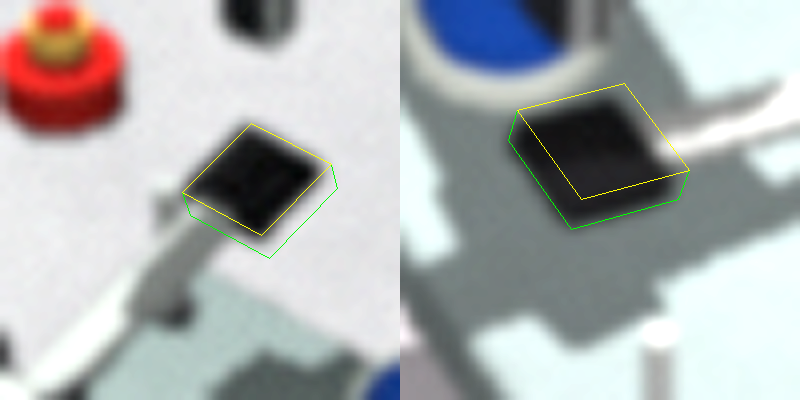

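```bash
sed -i 's/off=restoff(n)/off=np.array({"scene":(-.8,-1.),"side":(-.6,.5)}[n])/' fit.py; python3 fit.py 11
```

```text
(no output)
```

View pics/fit11.png

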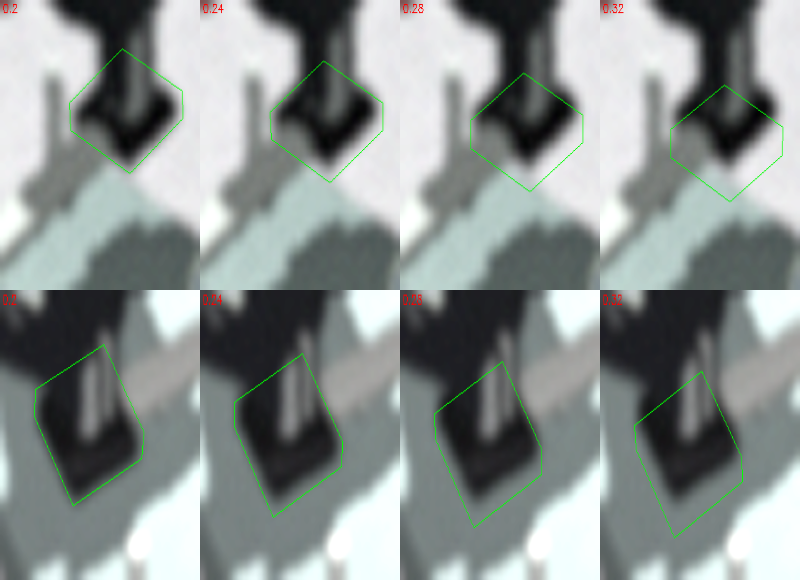

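Both views agree on a lever angle of about 0.2 rad now. I'll press another 6 mm.

servo_tool(deltas=[[1,0,0,2,0,0,0],[1,0,0,4,0,0,0],[1,0,0,6,0,0,0],[1,0,0,6,0,0,0],[1,0,0,6,0,0,0]])

```text
time: 15.3
eef_pos: [0.5018, -0.025, 0.0842]
orientation: [0.707, 0.707, -0.0, -0.0]
contact_force: [-3.2, 1.0, 5.6]
opening: -0.0002
```

```bash
python3 ov3.py 12; python3 fit.py 12
```

```text
[ 0.50183837 -0.02497743  0.08420546] [np.float64(5.676460754965685), np.float64(5.428120536918576)]
```

View pics/fit12.png

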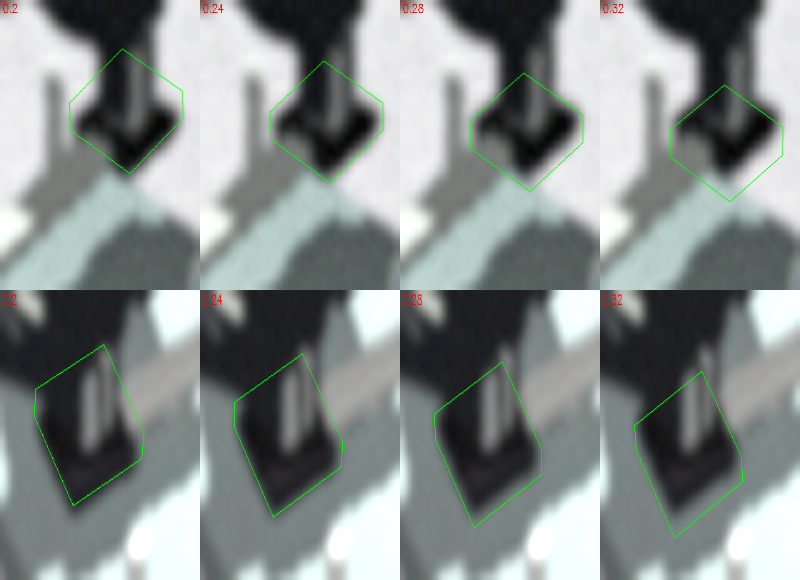

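Now both views fit about 0.245 rad, with force at 5.5 N. 4 mm more should bring it level.

servo_tool(deltas=[[1,0,0,1,0,0,0],[1,0,0,2,0,0,0],[1,0,0,3,0,0,0],[1,0,0,4,0,0,0],[1,0,0,4,0,0,0],[1,0,0,4,0,0,0],[1,0,0,4,0,0,0]])

```text
time: 15.98
eef_pos: [0.5019, -0.025, 0.0804]
orientation: [0.707, 0.707, -0.0, -0.0]
contact_force: [-3.5, 0.7, 5.1]
opening: -0.0002
```

```bash
python3 ov3.py 13; python3 fit.py 13; python3 - <<'E'
from h import *
im=robot.snapshot("wrist");cv2.imwrite("pics/wrist13.png",im[:,:,::-1])
F=[]
E
```

```text
[ 0.5018589  -0.02497967  0.08039243] [np.float64(6.119789299819871), np.float64(5.552571806226506)]
```

View pics/fit13.png

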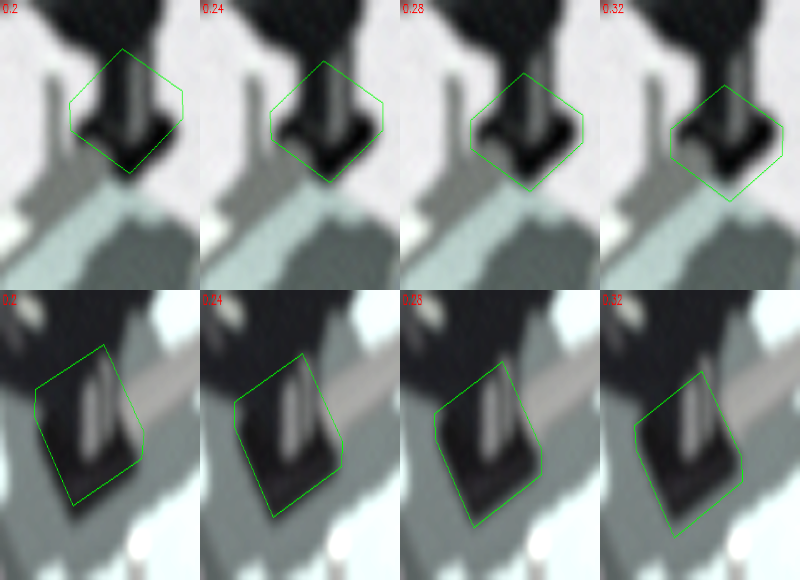

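View pics/wrist13.png

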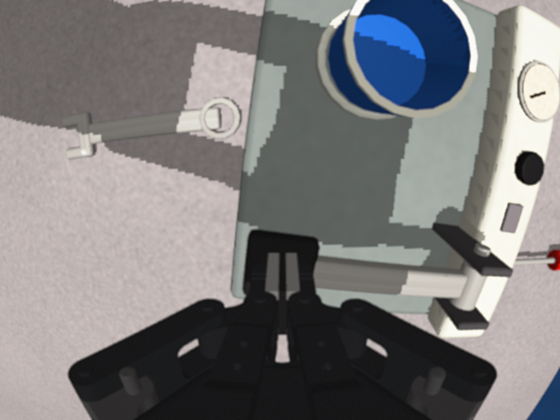

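View pics/side13.png

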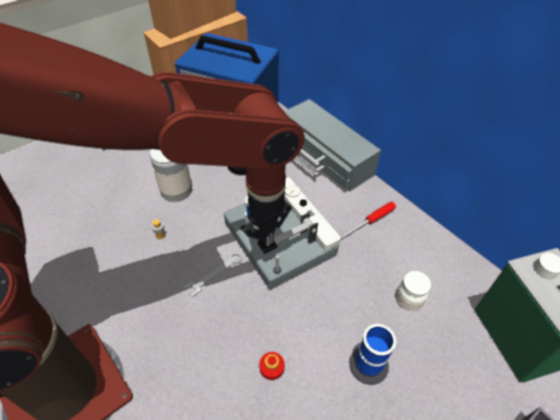

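```bash
python3 - <<'E'
from fit import *
W=robot.camera_model("wrist")
for th in(.2,.24,.28,.32,.36):
    P=pad(th);print(th,[np.round(proj(W,P[i],True),1).tolist() for i in(2,1)])
print("post",proj(W,[.4955,-.071,.106],True))
crop("pics/wrist13.png",235,215,335,315,6,"pics/w13c.png")
S=[robot.sense()["contact_force"].round(2) for _ in range(3)];print(S)
E
```

```text
0.2 [[247.9, 243.2], [327.0, 250.5]]
0.24 [[247.9, 238.3], [325.0, 246.8]]
0.28 [[248.2, 233.7], [323.4, 243.3]]
0.32 [[249.0, 229.5], [322.1, 240.0]]
0.36 [[250.2, 225.6], [321.2, 236.9]]
post [270.02498649 340.76484884]
[array([-3.63,  1.21,  5.29]), array([-3.63,  1.21,  5.29]), array([-3.63,  1.21,  5.29])]
```

View pics/w13c.png

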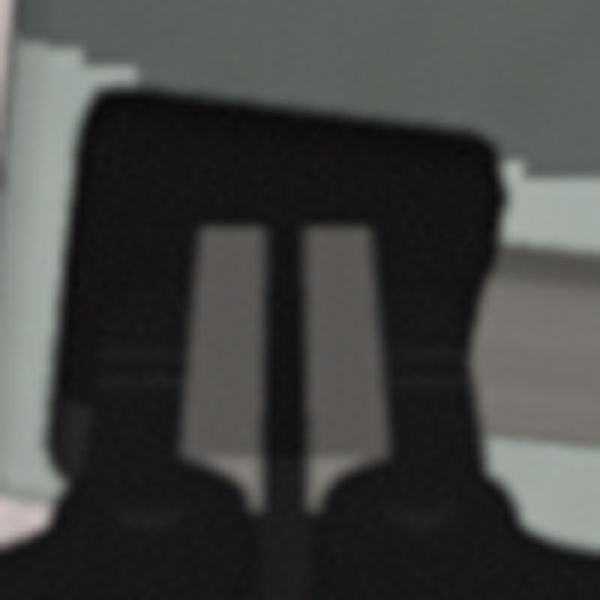

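```bash
python3 - <<'E'
from fit import *
from scipy.spatial.transform import Rotation as R
W=robot.camera_model("wrist");s=robot.sense()
def TT(p,q):
    T=np.eye(4);T[:3,:3]=R.from_quat(q).as_matrix();T[:3,3]=p;return T
X=np.linalg.inv(TT(s["eef_pos"],s["orientation"]))@W["T"]
W8={"K":W["K"],"T":TT([.502379,-.025035,.165759],[7.07006275e-01,7.07207185e-01,1.77914977e-04,3.06347393e-04])@X}
for e in(0,.02,-.02):
  P=pad(0+e);print(e,[np.round(proj(W8,P[i],True),1).tolist() for i in(2,1,3,0)])
E
```

```text
0 [[266.3, 204.5], [320.0, 207.0], [259.6, 256.7], [310.7, 256.4]]
0.02 [[265.2, 203.1], [318.8, 206.0], [258.6, 254.9], [309.5, 255.2]]
-0.02 [[267.6, 205.9], [321.4, 208.0], [260.7, 258.7], [311.8, 257.7]]
```

The scene and side fits give about 0.28 rad, the wrist view about 0.30, and the force of 5–6 N points to about 0.25, so they bracket level. The cup is home, the other two cups still stand in their stack, and the bystanders are in place. I'm handing in.

```bash
python3 - <<'E'
from station import robot
s=robot.sense();print(s["time"],s["eef_pos"],s["contact_force"]);print(robot.job_done())
E
```

```text
16.1333 [ 0.50191099 -0.0249754   0.08044396] [-3.62737967  1.21331482  5.28566806]
the job is handed in; nothing more can be done
None
```

I took only the top cup off the stack, stood it fully home and upright in the well and let go of it. I then pressed the lever to level with the shut fingers and handed the job in at 16.1 s while still holding it there.

- **Cup:** it touched the well floor at the height I expected, with 11 N. After release, its rim matched the predicted fully home position in the wrist view. The other two cups still stand in their stack, and the bystanders I could see looked untouched.
- **Lever angle:** my checks put it close to level (0.28 rad) but don't fully agree:

| Check | Angle (rad) |
|---|---|
| Scene view outline | 0.28 |
| Side view outline | 0.275 |
| Wrist view, pad edge position | 0.30 |
| Wrist view, pad width (my coarsest reading) | up to 0.36 |
| Contact force, 5.1–6.1 N | 0.25 |

- **Fingertip offset:** the TCP height did not match the images. When I first pressed to the nominal level height of 106 mm, the pad was well short of level, because the shut fingertips sit roughly 20–25 mm behind the nominal TCP. I set the final depth from the images instead, with the TCP at 80 mm.

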